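# Check the balance of a film-reel case's sprung lid

## Task

Swing the latch lever of the grey reel case clear of its lid, then take the lid by its handle, raise it past its balance point, where the hinge springs begin to carry it, and ease it back to just below that point (within ten degrees of it). Do not let the lid fly or slam either way, and leave the film can, the tape roll and the loupe where they are. The job finishes with the gripper still holding the lid by its handle just below the balance point, latch clear, so that a colleague can adjust the springs.

Things in the scene. Friction and masses are not known exactly. Their poses are not given: they have to be found in the camera images.
- case: Open-topped grey steel case fixed to the bench, 200 (its x) by 300 (its y) by 90 mm high, with a film reel inside. Origin: centre of its underside. Its own x axis points away from the robot (turned by up to 0.26 rad about vertical), y to its left, z up. The lid is hinged along its far upper edge; the latch is on its right-hand side (-y).
- lid (a joint): Opening angle of the lid, rad: 0 closed (level), grows as its near edge rises, stop at 1.75. Sprung: the balance point is 1.05 rad (60 degrees). Below it the lid falls shut if let go (lifting takes 2 to 3 N at the handle when closed, under 1 N near the balance); above it the springs swing it open to the stop. The latch lever blocks it. Just below the balance means 0.875 to 1.04.
- hinge (a point): Middle of the hinge line, on the case at x +100, y 0, z +90 mm in the case's frame. The line runs along the case's y axis. The lid is a grey steel plate 200 by 300 by 6 mm, 0.9 kg with its handle; its top face lies 7 mm above the hinge line when closed.
- grip (a point): Middle of the lid's steel bow handle, on the centre line of its round bar (12 mm thick, 112 mm long, parallel to the hinge, 88 mm clear between its end posts), 45 mm above the lid's top face. Lid closed: 142 mm above the bench, 180 mm nearer than the hinge line and 52 mm above it. It moves on an arc of 187 mm radius about the hinge line. Its axes turn with the lid.
- latch (a joint): Swing of the latch lever about its upright pivot (x -40, y -175 mm in the case's frame), rad: 0 lies along the case's +y over the lid, grows as its end swings towards the robot (anticlockwise from above), 1.57 points along the case's -x, stop at 1.9. Starts at 0 to 0.3; clear of the lid above 1.4. Stays where left; about 0.5 N at the knob moves it.
- knob (a point): Grip point of the latch lever's upright round black knob (14 mm thick, stands 38 mm on the lever, top 143 mm above the bench), 13 mm below its top, 130 mm above the bench and 82 mm from the pivot. The lever is a steel bar 14 mm wide, 6 mm thick, 99 to 105 mm above the bench, its end 90 mm from the pivot.
- film_can: Bystander: closed flat round aluminium film can, 136 mm across, 36 mm high, left of the case. Origin: centre of its underside.
- tape_roll: Bystander: white roll of splicing tape lying flat, 70 mm across, 24 mm high, left of the case and nearer. Origin: centre of its underside.
- loupe: Bystander: black magnifier standing upright, 48 mm across, 45 mm high, right of the case. Origin: centre of its underside.

How it is judged (in metres and radians):
On the way, in this order (a step that is already met when the one before it is completed fails the run):
1. the latch lever is swung clear of the closed lid (value of joint latch above 1.4 rad and value of joint lid below 0.1 rad), for 0.1 s.
2. the lid is raised past its balance point (value of joint lid above 1.06 rad), for 0.1 s.
At the end, for the whole second after the job is handed in: The lid stands still between 0.865 and 1.045 rad (balance point 1.05), the fingers bear on it with at least 0.3 N at its handle (grasp point within 45 mm of the middle of the handle's bar), and the latch lever is beyond 1.4 rad (value of joint lid between 0.865 and 1.045 rad and velocity of joint lid between -0.05 and 0.05 rad/s and contact force between the fingers and lid above 0.3 N and value of joint latch above 1.4 rad and distance between the grasp point and grip below 0.045 m); the arm keeps its last pose, push and grip.
It fails at once if the lid flies or slams (faster than 2 rad/s) (velocity of joint lid above 2 rad/s or velocity of joint lid below -2 rad/s).
It fails at once if the film can is moved by more than 20 mm (distance of film_can from where it was at the start of the episode above 0.02 m).
It fails at once if the tape roll is moved by more than 20 mm (distance of tape_roll from where it was at the start of the episode above 0.02 m).
It fails at once if the loupe is moved by more than 20 mm (distance of loupe from where it was at the start of the episode above 0.02 m).
It also fails if it takes over 64 s, if anything falls off the work surface, if the arm or the gripper's body presses on something with over 40 N, if the wrist force passes 120 N, or if a joint passes its speed limit or range.

## Robot

A 6-joint arm with a two-finger parallel gripper is mounted at the origin on the work surface. World frame = base frame: x ahead of the robot, y to its left, z up, the work surface at z = 0. Lengths are in m, angles in degrees, forces in N, time in s.
With the tool pointing down it reaches from about 0.2 to 0.875 m from the base axis. Payload 3.4 kg.
Tool frame: the origin (TCP) lies between the finger pads; the fingertips stand 14 mm ahead of it and the grasp point (between the pads) lies 5 mm behind it (arm.nose_length is the distance from the TCP to the fingertips, in m); z points along the fingers, y is the direction in which the jaws open and shut (so a half turn about z gives the same grasp; the last joint's range is limited). The gripper opens to 94 mm and grips with 3 to 60 N. Pads are 16 mm wide; open, the fingers measure 119 mm over their backs; the gripper's body (75 mm by 177 mm) begins 78 mm behind the grasp point.
Start: joints at [58.384, 15.808, 86.224, -0, 77.962, -6.933], TCP at [0.24, 0.522, 0.219] pointing down, gripper open.
Joint ranges: [-165.64, 165.64], [-43.16, 119.46], [12.63, 154.43], [-67.54, 247.53], [6.08, 155.33], [-154.97, 154.97]. Speed limits (degrees/s): [147.25, 147.25, 180, 180, 180, 180].

## Interface

Orientations are given as a 3x3 rotation matrix whose columns are the frame's x, y, z axes.
In Python, from bench import arm gives the robot as it stands.
- The arm moves only by the tool step_arm, never from a script. Its argument "moves" is text: rows parted by semicolons, each of 7 numbers parted by spaces: the shift along the tool's x, y, z as a fraction of full scale, then the turn, a rotation vector about the tool's x, y, z as a fraction of full scale, then the finger opening in mm, from 0 to 94. In form: dx dy dz wx wy wz hand; .... A call has 1 to 10 rows; each row shifts and turns the pose as measured when the row begins, along the tool's axes as they then stand; what a row does not reach is not made up. Full scale, the value 1, is 1 m for a shift and pi/2 rad for a turn. A row lasts 1/8 s, in which the tool goes at most 62.5 mm and 10.7 degrees, less where a joint would pass 70% of its speed; a pose out of reach is approached as far as the arm can. A call with a number of a shift or a turn outside -1 to 1 is refused whole. A call with a gripper value outside its range is refused whole. The fingers move at their own pace and stop on an object; the grip force is fixed at half the most. Time passes only in rows, so rows that do not move let the fingers close. It gives the time, the measured TCP pose, the force and the opening at its end, in the units of the state.
- arm.sense(): the state, without advancing time (a new reading comes with each control period).
- arm.camera(name): name is "scene" or "top" or "wrist"; returns a dict with "pixels" (420x560x3 uint8, blue, green, red), "range_z" (420x560 float32, m along the optical axis (not along the pixel's ray), 0 where there is no reading), "vfov" (degrees; the focal length in pixels is half the picture's height over the tangent of half this angle, whatever the lens; pixels are square), "cx", "cy" (the principal point, pixels), "eye" and "attitude" of the camera in the world; the wrist camera has in their place "mount" (4x4, takes a point from camera to tool coordinates, whose origin is the TCP and whose axes are the flange's). Camera axes: x right, y up, looking along -z (the intrinsics and any distortion apply to the point x, -y, -z); pixel columns grow to the right and rows downward; lengths in m; the calibration is good to about 2 mm. A picture is of the moment at which its call begins: read the wrist's pose just before it.
- arm.sign_off(): hands the job in, once; it reports no verdict.
Trained networks look in the newest picture that a camera, given by its name, has taken for a name from the list of things; names that differ only in an ending like _2 or _b are one class to them, and where a whole thing is asked for, a point or a joint stands for the part that bears it (a point fixed in the world has none). Each returns a list of dicts, best first, with "score" (0 to 1); they miss things now and then, are a little off and sometimes report something else, mostly with a low value. They report only what shows in the picture. A call takes as long as a camera call.
- arm.cut_out(name, camera): "region" (420x560 bool, what is visible of it) and "extent" ([left, top, right, bottom] in pixels, round what is visible of it).
- arm.mark_of(name, camera): "at" ([row, column] in pixels: a listed point, or the origin of a listed thing).
The state is a dict: "clock": time; "joint_pos": joint angles; "joint_vel": joint speeds; "joint_torque": joint torques, N m; "eef_pos": TCP position; "tool_rot": TCP orientation; "force": force on the tool from outside, world axes, zero at the start; "ft_torque": the same for the moment, N m; "finger_gap": finger opening in m.
Only numpy, scipy, OpenCV 4.12 (cv2) and the standard library are available. Lean on these libraries where they do the work, as an engineer would, in place of code of your own. Each camera call takes 0.05 s, during which the arm holds its last target. There are 200 camera calls.

## Working session

There is one attempt and no reset: what is moved stays moved. The work goes in short steps, Python scripts to look and compute and a tool call to move; the robot and the scene stay as the last step left them, time stands still between calls to the robot, and variables do not carry over. Pictures are saved under pics/ and viewed, about 8 in all and at most 12, crops included, and the job is handed in when it is done.

Besides the shell and the picture viewer there is one more tool, called after "Request:" by a JSON object that holds its "fn" and its "kwargs", one argument or row to a line. step_arm: Moves the arm, as the interface text tells. Shift numbers are shares of 1 m and turn numbers shares of pi/2 rad, none past 1 either way. Its arguments: {"type":"object","properties":{"moves":{"type":"string"}},"required":["moves"]}

```bash
mkdir -p pics; ls
cat > h.py <<'E'
import numpy as np, cv2
from bench import arm
def world(c,r,col,z=None):
    f=210/np.tan(np.radians(c["vfov"])/2)
    d=np.array([(col-c["cx"])/f,-(r-c["cy"])/f,-1.0])
    if "eye" in c: R=np.array(c["attitude"]);e=np.array(c["eye"])
    else: R,e=c["R"],c["e"]
    if R.shape!=(3,3): print("att",R)
    return e,R@d
def snap(name):
    s=arm.sense();c=arm.camera(name)
    if name=="wrist":
        M=np.array(c["mount"]);T=np.array(s["tool_rot"])
        c["R"]=T@M[:3,:3];c["e"]=T@M[:3,3]+np.array(s["eef_pos"])
    return c
def pt(c,r,col):
    e,d=world(c,r,col);rz=c["range_z"]
    w=rz[max(0,int(r)-2):int(r)+3,max(0,int(col)-2):int(col)+3];w=w[w>0]
    return e+d*np.median(w) if w.size else None
E
python3 - <<'E'
from h import *
print(arm.sense())
ims=[]
for n in ("scene","top"):
    c=snap(n);ims.append(c["pixels"]);print(n,c["vfov"],c["cx"],c["cy"],c["eye"],c["attitude"],[k for k in c])
    for k in ("knob","grip","hinge","case","film_can","tape_roll","loupe"):
        for m in arm.mark_of(k,n)[:2]:
            print(k,round(m["score"],2),m["at"],pt(c,*m["at"]))
    cv2.imwrite(f"pics/{n}0.png",c["pixels"])
E
```

```text
pics
{'clock': 0.0, 'joint_pos': array([ 5.83842278e+01,  1.58444838e+01,  8.62940905e+01, -8.63374872e-04,
        7.79620650e+01, -6.93179515e+00]), 'joint_vel': array([-0.03401164, -0.07076042, -0.03115403, -0.01661605, -0.09693938,
        0.05723647]), 'joint_torque': array([-7.58030455e-04, -4.04580259e+01, -2.37230319e+01,  6.98551722e-02,
        3.44320654e-02, -1.62935344e-04]), 'eef_pos': array([0.23984075, 0.52199171, 0.21864382]), 'tool_rot': array([[-9.08626228e-01,  4.17609330e-01, -9.08236198e-04],
       [ 4.17610271e-01,  9.08625006e-01, -1.50351960e-03],
       [ 1.97362307e-04, -1.74542611e-03, -9.99998457e-01]]), 'force': array([-0.15455961, -0.22032609, -1.17245702]), 'ft_torque': array([-0.00558457, -0.01118817,  0.00693272]), 'finger_gap': 0.09429157712841978}
scene 56.98763863513665 284.3528457083371 203.58642252091002 [ 1.11575623 -0.06080203  0.799253  ] [[ 0.23500795 -0.77863605  0.58180509]
 [ 0.97185658  0.19827627 -0.12720577]
 [-0.01631114  0.59532547  0.80331907]] ['pixels', 'range_z', 'vfov', 'cx', 'cy', 'eye', 'attitude']
knob 0.88 [191.7, 242.4] [ 
[... 598 characters left out ...]
  9.98758326e-01 -4.98138618e-02]
 [-9.99973037e-01  9.83836974e-04  7.27720597e-03]
 [ 7.31717877e-03  4.98080059e-02  9.98732007e-01]] ['pixels', 'range_z', 'vfov', 'cx', 'cy', 'eye', 'attitude']
knob 0.63 [229.6, 321.5] [ 0.58171849 -0.04920034  0.09939252]
knob 0.59 [235.0, 177.9] [ 0.56977081  0.30281768 -0.00089115]
grip 0.79 [240.2, 276.7] [0.55771863 0.05293623 0.14270267]
hinge 0.65 [163.0, 288.5] [0.73578714 0.02619358 0.09545911]
case 0.89 [210.3, 283.3] [0.62605535 0.0381744  0.09634896]
film_can 0.76 [173.0, 179.5] [0.72164855 0.29253178 0.0335581 ]
tape_roll 0.59 [236.3, 178.0] [ 0.56649966  0.30253963 -0.00095787]
loupe 0.78 [218.3, 383.3] [ 0.61026365 -0.20468872  0.04479243]
```

View pics/scene0.png

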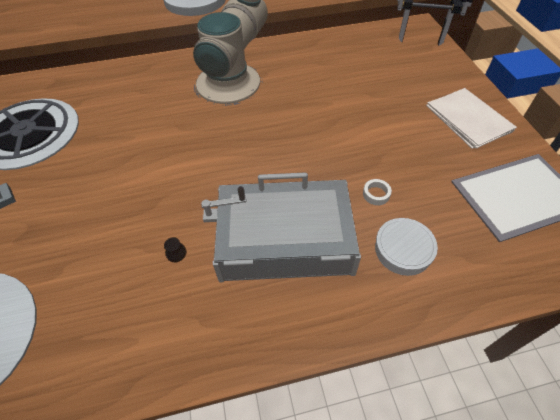

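View pics/top0.png

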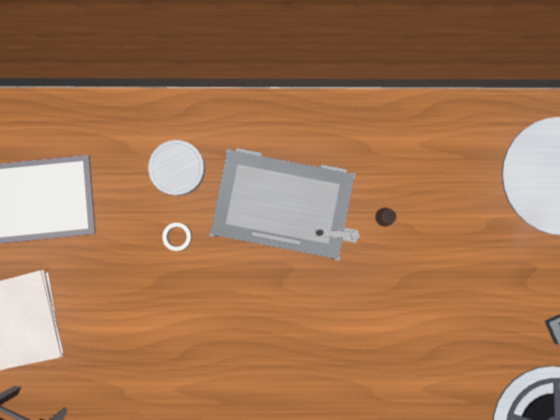

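The scene view shows the closed case with its handle bar at about (row 177, col 283) and the knob at (193, 241). In the top view the bar is at (239, 276), the knob at (233, 320) and the lever pivot at (236, 350). Next I'll measure from both views.

```bash
cat >> h.py <<'E'
def cloud(c,step=1):
    f=210/np.tan(np.radians(c["vfov"])/2)
    r,k=np.mgrid[0:420:step,0:560:step];z=c["range_z"][::step,::step]
    d=np.stack([(k-c["cx"])/f,-(r-c["cy"])/f,-np.ones_like(z)],-1)
    if "eye" in c: R=np.array(c["attitude"]);e=np.array(c["eye"])
    else: R,e=c["R"],c["e"]
    P=(d*z[...,None])@R.T+e
    P[z<=0]=np.nan
    return P
def tri(a,b):
    (e1,d1),(e2,d2)=a,b
    A=np.stack([d1,-d2],1);t=np.linalg.lstsq(A,e2-e1,rcond=None)[0]
    p,q=e1+d1*t[0],e2+d2*t[1];return (p+q)/2,np.linalg.norm(p-q)
E
python3 - <<'E'
from h import *
C={n:snap(n) for n in("scene","top")}
for k in ("grip","knob"):
    m={n:arm.mark_of(k,n)[0]["at"] for n in C}
    print(k,m,tri(world(C["scene"],*m["scene"]),world(C["top"],*m["top"])))
for n,c in C.items():
    P=cloud(c).reshape(-1,3);px=c["pixels"].reshape(-1,3).astype(int).sum(1)
    P_,I=P,(np.abs(P[:,0]-.63)<.2)&(np.abs(P[:,1]-.03)<.21)
    lid=P[I&(P[:,2]>.088)&(P[:,2]<.103)]
    box=cv2.minAreaRect(lid[:,:2].astype(np.float32)*1000);print(n,"lid",box,np.median(lid[:,2]))
    hi=P[I&(P[:,2]>.130)&(P[:,2]<.16)]; 
    v=hi[(hi[:,1]>-.02)]
    print("bar",len(v),v.mean(0),v.min(0),v.max(0),np.degrees(np.arctan2(*np.linalg.svd((v-v.mean(0))[:,:2])[2][0])), "knobtop",hi[hi[:,1]<-.02].mean(0) if (hi[:,1]<-.02).any() else None)
    kk=P[I&(P[:,2]>.11)&(P[:,1]<-.01)]; print("kn",len(kk),kk.mean(0),kk.min(0),kk.max(0))
E
```

```text
grip {'scene': [175.3, 278.5], 'top': [239.6, 274.2]} (array([0.55819313, 0.05401868, 0.13899784]), np.float64(0.008975551415870699))Traceback (most recent call last):
  File "<stdin>", line 4, in <module>
IndexError: list index out of range
```

Run:
```python
from h import *
C={n:snap(n) for n in("scene","top")}
m={"scene":[191.7,242.4],"top":[231.5,320.5]}
for n in C: print(arm.mark_of("knob",n)[:1])
print("knob",tri(world(C["scene"],*m["scene"]),world(C["top"],*m["top"])))
for n,c in C.items():
    P=cloud(c).reshape(-1,3)
    I=(np.abs(P[:,0]-.63)<.2)&(np.abs(P[:,1]-.03)<.21)
    lid=P[I&(P[:,2]>.088)&(P[:,2]<.103)]
    box=cv2.minAreaRect(lid[:,:2].astype(np.float32)*1000);print(n,"lid",box,np.median(lid[:,2]))
    hi=P[I&(P[:,2]>.130)&(P[:,2]<.16)]
    v=hi[(hi[:,1]>-.02)]
    print("bar",len(v),v.mean(0),v.min(0),v.max(0))
    if len(v)>3: print(np.linalg.svd((v-v.mean(0))[:,:2],full_matrices=False)[2][0])
    kk=P[I&(P[:,2]>.11)&(P[:,1]<-.01)]; print("kn",len(kk), len(kk) and (kk.mean(0),kk.min(0),kk.max(0)))
```

```text
[{'at': [191.2, 241.0], 'score': 0.55}]
[{'at': [232.0, 321.7], 'score': 0.73}]
knob (array([ 0.57742549, -0.0403355 ,  0.13223461]), np.float64(0.006739474604596506))
scene lid ((643.0869750976562, 26.466400146484375), (331.1605529785156, 211.1292266845703), 78.84232330322266) 0.09751399041685899
bar 289 [0.56630673 0.05545962 0.14456434] [0.55024283 0.00265122 0.13000896] [0.58034351 0.11081576 0.15105632]
[-0.19214367 -0.98136681]
kn 88 (array([ 0.57805367, -0.05060253,  0.12954836]), array([ 0.56354657, -0.12956258,  0.11009489]), array([ 0.58468929, -0.03314199,  0.14475998]))
top lid ((644.0582275390625, 31.918701171875), (321.0003967285156, 209.822265625), 79.04022979736328) 0.09639206952615864
bar 275 [0.56361409 0.05573377 0.14545993] [0.54942888 0.00218599 0.13969996] [0.57772709 0.10908816 0.14987886]
[0.18955035 0.981871  ]
kn 53 (array([ 0.57339507, -0.06210745,  0.13053688]), array([ 0.56032945, -0.13070768,  0.11008919]), array([ 0.58224842, -0.03492758,  0.14479518]))
```

```bash
cat >> h.py <<'E'
from scipy.spatial.transform import Rotation as Ro
def plan(poses,hand,s=None):
    """poses: list of (pos,R); prints rows, from measured pose, assuming each is reached"""
    s=s or arm.sense();p=np.array(s["eef_pos"]);R=np.array(s["tool_rot"]);out=[]
    for q,S in poses:
        d=R.T@(q-p);w=Ro.from_matrix(R.T@S).as_rotvec()/(np.pi/2)
        out.append(" ".join(f"{v:.3f}" for v in [*d,*w])+f" {hand}");p,R=q,S
    print("; ".join(out))
def lin(q,S,n,s=None):
    s=s or arm.sense();p=np.array(s["eef_pos"]);R=np.array(s["tool_rot"])
    w=Ro.from_matrix(R.T@S).as_rotvec()
    return [(p+(q-p)*k/n,R@Ro.from_rotvec(w*k/n).as_matrix()) for k in range(1,n+1)]
def rot(psi=-.191,tilt=0):
    c,s=np.cos(psi),np.sin(psi)
    R=np.array([[-s,c,0],[c,s,0],[0,0,-1.]])
    return R@Ro.from_rotvec([tilt,0,0]).as_matrix()
def show():
    s=arm.sense();print(s["clock"],s["eef_pos"].round(4),s["tool_rot"].round(3).tolist(),s["force"].round(2),s["joint_pos"].round(1),s["finger_gap"])
E
python3 -c "
from h import *
plan(lin(np.array([.555,-.03,.23]),rot(),14),94)"
```

```text
-0.037 -0.026 -0.001 0.000 -0.000 0.061 94; -0.039 -0.023 -0.001 0.000 -0.000 0.061 94; -0.041 -0.019 -0.001 0.000 -0.000 0.061 94; -0.043 -0.015 -0.001 0.000 -0.000 0.061 94; -0.044 -0.011 -0.001 0.000 -0.000 0.061 94; -0.045 -0.007 -0.001 0.000 -0.000 0.061 94; -0.045 -0.002 -0.001 0.000 -0.000 0.061 94; -0.045 0.002 -0.001 0.000 -0.000 0.061 94; -0.045 0.006 -0.001 0.000 -0.000 0.061 94; -0.044 0.011 -0.001 0.000 -0.000 0.061 94; -0.043 0.015 -0.001 0.000 -0.000 0.061 94; -0.041 0.019 -0.001 0.000 -0.000 0.061 94; -0.039 0.023 -0.001 0.000 -0.000 0.061 94; -0.037 0.026 -0.001 0.000 -0.000 0.061 94
```

Request:
{"fn": "step_arm", "kwargs": {
  "moves": "-0.037 -0.026 -0.001 0 0 0.061 94; -0.039 -0.023 -0.001 0 0 0.061 94; -0.041 -0.019 -0.001 0 0 0.061 94; -0.043 -0.015 -0.001 0 0 0.061 94; -0.044 -0.011 -0.001 0 0 0.061 94; -0.045 -0.007 -0.001 0 0 0.061 94; -0.045 -0.002 -0.001 0 0 0.061 94; -0.045 0.002 -0.001 0 0 0.061 94; -0.045 0.006 -0.001 0 0 0.061 94; -0.044 0.011 -0.001 0 0 0.061 94"
}}

```text
clock: 2.5
eef_pos: [0.4647, 0.1171, 0.2304]
tool_rot: [[-0.156, 0.988, 0.005], [0.988, 0.156, 0.003], [0.002, 0.006, -1.0]]
force: [0.3, 0.2, 0.3]
finger_gap: 0.094
```

```bash
python3 -c "
from h import *
show()
plan(lin(np.array([.555,-.03,.24]),rot(),6),60)"
```

```text
2.5 [0.4647 0.1171 0.2304] [[-0.156, 0.988, 0.005], [0.988, 0.156, 0.003], [0.002, 0.006, -1.0]] [0.3  0.22 0.3 ] [ 5.7  6.9 96.3  0.1 76.5 -3.3] 0.09395506433677837
-0.027 0.011 -0.002 0.001 -0.000 0.037 60; -0.026 0.013 -0.002 0.001 -0.000 0.037 60; -0.025 0.014 -0.002 0.001 -0.000 0.037 60; -0.024 0.015 -0.002 0.001 -0.000 0.037 60; -0.023 0.017 -0.002 0.001 -0.000 0.037 60; -0.022 0.018 -0.002 0.001 -0.000 0.037 60
```

```bash
cat > w.py <<'E'
from h import *
import sys,pickle,os
c=snap("wrist");o={"R":c["R"],"e":c["e"],"cx":c["cx"],"cy":c["cy"],"vfov":c["vfov"],"m":{}}
for k in ("knob","grip","hinge"):
    for m in arm.mark_of(k,"wrist")[:1]: o["m"][k]=m["at"];print(k,m["at"],round(m["score"],2),pt(c,*m["at"]))
L=pickle.load(open("w.pkl","rb")) if os.path.exists("w.pkl") else []
for p in L:
    for k in p["m"]:
        if k in o["m"]: print("tri",k,tri(world(p,*p["m"][k]),world(o,*o["m"][k])))
L.append(o);pickle.dump(L,open("w.pkl","wb"))
cv2.imwrite(f"pics/w{len(L)}.png",c["pixels"])
P=cloud(c).reshape(-1,3);I=(P[:,2]>.136)&(P[:,2]<.152)&(np.abs(P[:,0]-.57)<.06)
b=P[I&(P[:,1]>-.008)&(P[:,1]<.13)];k=P[I&(P[:,1]<-.02)&(P[:,1]>-.07)]
for n,v in(("bar",b),("knob",k)):
    if len(v)>3: print(n,len(v),v.mean(0),v.min(0),v.max(0),np.linalg.svd((v-v.mean(0))[:,:2],full_matrices=False)[2][0])
E
python3 w.py
```

```text
knob [376.7, 356.6] 0.78 [ 0.57187432 -0.03633075  0.13991513]
grip [298.7, 368.4] 0.55 [0.51167809 0.11762715 0.25652164]
bar 691 [0.56289823 0.06834099 0.1459018 ] [0.55011725 0.02171552 0.13610167] [0.57742815 0.11207925 0.14955017] [-0.19763522 -0.98027563]
knob 184 [ 0.57403065 -0.03860352  0.14181092] [ 0.56816939 -0.04703717  0.13605083] [ 0.58100948 -0.03312044  0.14469184] [ 0.07539636 -0.99715364]
```

Request:
{"fn": "step_arm", "kwargs": {
  "moves": "-0.027 0.011 -0.002 0 0 0.037 60; -0.026 0.013 -0.002 0 0 0.037 60; -0.025 0.014 -0.002 0 0 0.037 60; -0.024 0.015 -0.002 0 0 0.037 60; -0.023 0.017 -0.002 0 0 0.037 60; -0.022 0.018 -0.002 0 0 0.037 60; 0 0 0 0 0 0 60"
}}

```text
clock: 3.58
eef_pos: [0.5534, -0.0208, 0.2417]
tool_rot: [[0.182, 0.983, 0.001], [0.983, -0.182, 0.009], [0.009, -0.001, -1.0]]
force: [-1.0, 0.0, 0.8]
finger_gap: 0.0598
```

```bash
python3 w.py; python3 -c "
from h import *
show()"
```

```text
knob [232.3, 303.2] 0.88 [ 0.57419199 -0.03918532  0.14340878]
grip [129.0, 269.0] 0.96 [0.56072268 0.05547234 0.14772776]
hinge [131.5, 452.2] 0.73 [0.73495534 0.02068673 0.09748923]
tri knob (array([ 0.5747376 , -0.04253956,  0.13334905]), np.float64(0.000719258447212841))
tri grip (array([0.56065329, 0.05548362, 0.1441012 ]), np.float64(4.494970670085544e-05))
bar 1969 [0.5637033  0.05930332 0.14702455] [0.54791073 0.0019512  0.14193567] [0.57825692 0.11082682 0.15039727] [-0.19058442 -0.98167081]
knob 194 [ 0.57505659 -0.03985847  0.14256524] [ 0.56839672 -0.04737997  0.13604027] [ 0.58207506 -0.03417211  0.14501851] [-0.31035641 -0.95062027]
3.775 [ 0.552  -0.0196  0.2419] [[0.18, 0.984, 0.0], [0.984, -0.18, 0.01], [0.01, -0.001, -1.0]] [-1.14  1.01 -0.06] [-9.6 13.2 86.7  0.6 80.2  0.7] 0.05994057099014659
```

```bash
python3 -c "
from h import *
a=lin(np.array([.575,-.041,.20]),rot(),3)
plan(a+[(np.array([.575,-.041,z]),rot()) for z in (.175,.15,.128)],50)"
```

```text
-0.006 0.009 0.014 -0.000 -0.002 0.002 50; -0.006 0.009 0.014 -0.000 -0.002 0.002 50; -0.006 0.009 0.014 -0.000 -0.002 0.002 50; 0.000 0.000 0.025 -0.000 -0.000 0.000 50; 0.000 0.000 0.025 0.000 0.000 0.000 50; 0.000 0.000 0.022 0.000 0.000 0.000 50
```

Request:
{"fn": "step_arm", "kwargs": {
  "moves": "-0.006 0.009 0.014 0 -0.002 0.002 50; -0.006 0.009 0.014 0 -0.002 0.002 50; -0.006 0.009 0.014 0 -0.002 0.002 50; 0 0 0 0 0 0 50"
}}

```text
clock: 4.28
eef_pos: [0.5756, -0.0416, 0.1958]
tool_rot: [[0.187, 0.982, -0.003], [0.982, -0.187, 0.0], [-0.0, -0.003, -1.0]]
force: [0.3, 0.4, 0.4]
finger_gap: 0.0499
```

```bash
python3 w.py; python3 -c "
from h import *
show()
plan([(np.array([.575,-.041,z]),rot()) for z in (.175,.15,.128,.128)],50)"
```

```text
knob [231.1, 274.4] 0.89 [ 0.57388398 -0.03907772  0.14371805]
grip [104.9, 232.1] 0.93 [0.56351878 0.05367284 0.14873799]
hinge [107.6, 456.9] 0.86 [0.73588893 0.02171569 0.09766835]
tri knob (array([ 0.57377387, -0.04149561,  0.13498943]), np.float64(0.001557379496961367))
tri grip (array([0.56227268, 0.05405889, 0.14104111]), np.float64(0.0007356628699285901))
tri knob (array([ 0.57410312, -0.03806553,  0.14658911]), np.float64(3.677148784103447e-05))
tri grip (array([0.56025623, 0.05558525, 0.12368605]), np.float64(0.0003434708822206097))
tri hinge (array([0.72438972, 0.0228944 , 0.11778447]), np.float64(0.0007223783554337003))
bar 3153 [0.5643748  0.05992789 0.14697906] [0.54780949 0.00178948 0.13679879] [0.57853812 0.1112653  0.15039477] [-0.18975207 -0.98183204]
knob 281 [ 0.57553347 -0.03981057  0.14276259] [ 0.56857624 -0.04688697  0.13602812] [ 0.58194838 -0.03394482  0.14583417] [-0.341785   -0.93977817]
4.475 [ 0.5761 -0.0411  0.1983] [[0.186, 0.982, 0.001], [0.982, -0.186, -0.0], [-0.0, 0.001, -1.0]] [ 0.16  0.14 -0.12] [-11.   16.7  88.   -0.   75.3  -0.2] 0.05032551062550807
-0.000 -0.001 0.023 0.000 0.000 0.002 50; 0.000 0.000 0.025 0.000 0.000 0.000 50; 0.000 0.000 0.022 0.000 0.000 0.000 50; 0.000 0.000 0.000 0.000 0.000 0.000 50
```

Request:
{"fn": "step_arm", "kwargs": {
  "moves": "0 -0.001 0.023 0 0 0.002 50; 0 0 0.025 0 0 0 50; 0 0 0.02 0 0 0 50; 0 0 0 0 0 0 30; 0 0 0 0 0 0 5; 0 0 0 0 0 0 5; 0 0 0 0 0 0 5"
}}

```text
clock: 5.35
eef_pos: [0.5784, -0.0408, 0.1355]
tool_rot: [[0.189, 0.982, 0.013], [0.982, -0.189, -0.002], [0.001, 0.013, -1.0]]
force: [-0.9, -1.0, 0.1]
finger_gap: 0.0134
```

```bash
python3 -c "
from h import *
show()
s=arm.sense();p=s['eef_pos']
piv=np.array([.5695,-.124]);k=p[:2];print(np.linalg.norm(k-piv),np.degrees(np.arctan2(*(k-piv)[::-1])))
"
```

```text
5.35 [ 0.5784 -0.0408  0.1355] [[0.189, 0.982, 0.013], [0.982, -0.189, -0.002], [0.001, 0.013, -1.0]] [-0.92 -1.05  0.1 ] [-10.9  19.2  93.8   0.   66.3  -0.1] 0.0133981731731381
0.08364461117950775 83.90969618207465
```

```bash
cat > arc.py <<'E'
from h import *
import sys
s=arm.sense();p=s['eef_pos'];piv=np.array([.5695,-.124]);v=p[:2]-piv;a0=np.arctan2(v[1],v[0]);print(np.degrees(a0))
a1=np.radians(float(sys.argv[1]));n=int(sys.argv[2])
plan([(np.array([*(piv+.082*np.array([np.cos(a),np.sin(a)])),.133]),rot()) for a in np.linspace(a0,a1,n+1)[1:]],5)
show()
E
python3 arc.py 178 12
```

```text
83.90969618207465
-0.003 -0.011 0.002 0.008 -0.000 0.000 5; -0.003 -0.011 0.000 0.000 0.000 0.000 5; -0.005 -0.010 0.000 0.000 0.000 0.000 5; -0.006 -0.009 0.000 0.000 0.000 0.000 5; -0.007 -0.009 0.000 0.000 0.000 0.000 5; -0.008 -0.008 0.000 0.000 0.000 0.000 5; -0.009 -0.006 0.000 0.000 0.000 0.000 5; -0.010 -0.005 0.000 0.000 0.000 0.000 5; -0.011 -0.004 0.000 0.000 0.000 0.000 5; -0.011 -0.002 0.000 0.000 0.000 0.000 5; -0.011 -0.001 0.000 0.000 0.000 0.000 5; -0.011 0.001 0.000 0.000 0.000 0.000 5
5.35 [ 0.5784 -0.0408  0.1355] [[0.189, 0.982, 0.013], [0.982, -0.189, -0.002], [0.001, 0.013, -1.0]] [-0.92 -1.05  0.1 ] [-10.9  19.2  93.8   0.   66.3  -0.1] 0.0133981731731381
```

Request:
{"fn": "step_arm", "kwargs": {
  "moves": "-0.003 -0.011 0.001 0 0 0 5; -0.003 -0.011 0 0 0 0 5; -0.005 -0.01 0 0 0 0 5; -0.006 -0.009 0 0 0 0 5; -0.007 -0.009 0 0 0 0 5; -0.008 -0.008 0 0 0 0 5"
}}

```text
clock: 6.1
eef_pos: [0.5187, -0.0575, 0.1358]
tool_rot: [[0.187, 0.982, 0.029], [0.982, -0.187, 0.005], [0.011, 0.027, -1.0]]
force: [3.2, 0.2, -1.1]
finger_gap: 0.0134
```

```bash
python3 arc.py 178 7
```

```text
127.39401178201727
-0.009 -0.005 0.003 0.017 -0.007 0.002 5; -0.009 -0.005 0.000 0.000 0.000 0.000 5; -0.009 -0.004 0.000 0.000 0.000 0.000 5; -0.010 -0.003 0.000 0.000 0.000 0.000 5; -0.010 -0.002 0.000 0.000 0.000 0.000 5; -0.010 -0.000 0.000 0.000 0.000 0.000 5; -0.010 0.001 0.000 0.000 0.000 0.000 5
6.1 [ 0.5187 -0.0575  0.1358] [[0.187, 0.982, 0.029], [0.982, -0.187, 0.005], [0.011, 0.027, -1.0]] [ 3.24  0.23 -1.11] [-14.5  14.  101.5   0.8  63.   -4.1] 0.013391677508521547
```

Request:
{"fn": "step_arm", "kwargs": {
  "moves": "-0.009 -0.005 0.001 0.012 -0.005 0.002 5; -0.009 -0.005 0 0 0 0 5; -0.009 -0.004 0 0 0 0 5; -0.01 -0.003 0 0 0 0 5; -0.01 -0.002 0 0 0 0 5; -0.01 0 0 0 0 0 5; -0.01 0.001 0 0 0 0 5"
}}

```text
clock: 6.98
eef_pos: [0.4867, -0.1256, 0.1355]
tool_rot: [[0.193, 0.981, 0.01], [0.981, -0.193, -0.001], [0.001, 0.01, -1.0]]
force: [4.4, 4.0, -0.1]
finger_gap: 0.0133
```

```bash
python3 arc.py 176 1
```

```text
-178.8762844741631
0.007 -0.000 0.003 0.006 -0.001 -0.002 5
6.975 [ 0.4867 -0.1256  0.1355] [[0.193, 0.981, 0.01], [0.981, -0.193, -0.001], [0.001, 0.01, -1.0]] [ 4.39  3.96 -0.11] [-22.6  13.  102.9   0.2  63.5 -11.5] 0.013345922356013203
```

Request:
{"fn": "step_arm", "kwargs": {
  "moves": "0 0 0 0 0 0 30; 0 0 0 0 0 0 50; 0 0 0 0 0 0 50; 0 0 -0.04 0 0 0 50; 0 0 -0.04 0 0 0 60"
}}

```text
clock: 7.6
eef_pos: [0.4804, -0.1247, 0.2126]
tool_rot: [[0.193, 0.981, -0.007], [0.981, -0.193, 0.003], [0.002, -0.007, -1.0]]
force: [0.5, -0.8, -0.3]
finger_gap: 0.0565
```

```bash
python3 -c "
from h import *
show()
plan(lin(np.array([.563,.0555,.21]),rot(),6),60)"
```

```text
7.6 [ 0.4804 -0.1247  0.2126] [[0.193, 0.981, -0.007], [0.981, -0.193, 0.003], [0.002, -0.007, -1.0]] [ 0.54 -0.77 -0.26] [-22.6   9.5  95.7   0.   75.2 -11.5] 0.05652305393819387
0.032 0.008 0.000 -0.001 -0.000 -0.000 60; 0.032 0.008 0.000 -0.001 -0.000 -0.000 60; 0.032 0.008 0.000 -0.001 -0.000 -0.000 60; 0.032 0.008 0.000 -0.001 -0.000 -0.000 60; 0.032 0.008 0.000 -0.001 -0.000 -0.000 60; 0.032 0.008 0.000 -0.001 -0.000 -0.000 60
```

Request:
{"fn": "step_arm", "kwargs": {
  "moves": "0.032 0.008 0 0 0 0 60; 0.032 0.008 0 0 0 0 60; 0.032 0.008 0 0 0 0 60; 0.032 0.008 0 0 0 0 60; 0.032 0.008 0 0 0 0 60; 0.032 0.008 0 0 0 0 60; 0 0 0 0 0 0 60"
}}

```text
clock: 8.48
eef_pos: [0.5662, 0.0602, 0.2154]
tool_rot: [[0.191, 0.982, -0.005], [0.982, -0.191, -0.001], [-0.002, -0.004, -1.0]]
force: [0.5, 0.2, -0.8]
finger_gap: 0.0603
```

```bash
rm w.pkl; python3 w.py; python3 -c "
from h import *
show()
c=snap('top')
print(arm.mark_of('knob','top')[:1])
cv2.imwrite('pics/top1.png',cv2.resize(c['pixels'][130:290,180:420],None,fx=2,fy=2))
plan(lin(np.array([.563,.0555,.137]),rot(),3),50)"
```

```text
knob [402.9, 234.6] 0.61 [0.5604078  0.08043399 0.32603053]
grip [234.8, 273.9] 0.85 [0.56228842 0.05442936 0.1483375 ]
hinge [212.5, 459.3] 0.72 [0.73645934 0.02497683 0.09761827]
bar 1859 [0.56413797 0.06168269 0.14703144] [0.5479914  0.00307237 0.13617297] [0.5785355  0.11151701 0.15023415] [-0.1903508  -0.98171614]
8.675 [0.5654 0.0575 0.2158] [[0.194, 0.981, -0.005], [0.981, -0.194, -0.002], [-0.003, -0.004, -1.0]] [ 0.3  -0.08  0.25] [-1.1 15.5 87.2 -0.1 77.6 10.1] 0.060001828302848136
[{'at': [272.5, 358.0], 'score': 0.51}]
-0.001 -0.001 0.026 -0.001 0.001 -0.001 50; -0.001 -0.001 0.026 -0.001 0.001 -0.001 50; -0.001 -0.001 0.026 -0.001 0.001 -0.001 50
```

View pics/top1.png

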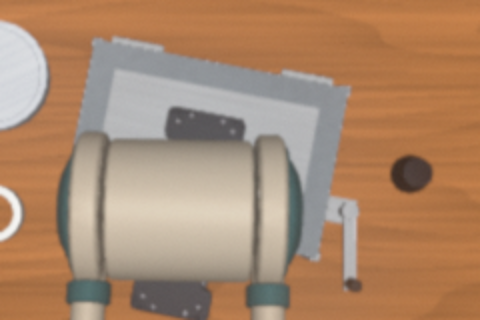

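The top crop shows the lever pointing straight at the robot: pivot at crop (210, 345), knob at (286, 353). It is clear of the lid, so I'm descending onto the bar.

Request:
{"fn": "step_arm", "kwargs": {
  "moves": "-0.001 -0.001 0.026 0 0 0 50; -0.001 -0.001 0.026 0 0 0 50; 0 -0.001 0.026 0 0 0 50; 0 0 0.004 0 0 0 50; 0 0 0 0 0 0 50"
}}

```text
clock: 9.4
eef_pos: [0.5623, 0.0516, 0.1344]
tool_rot: [[0.2, 0.98, 0.0], [0.98, -0.2, -0.003], [-0.003, 0.001, -1.0]]
force: [0.1, -0.1, 0.2]
finger_gap: 0.0498
```

```bash
python3 -c "
from h import *
show()"
```

```text
9.4 [0.5623 0.0516 0.1344] [[0.2, 0.98, 0.0], [0.98, -0.2, -0.003], [-0.003, 0.001, -1.0]] [ 0.12 -0.11  0.25] [-1.7 18.4 95.2 -0.2 66.4  9.9] 0.04979775544636269
```

Closing on the bar.

Request:
{"fn": "step_arm", "kwargs": {
  "moves": "0 0 -0.002 0 0 0 30; 0 0 0 0 0 0 15; 0 0 0 0 0 0 5; 0 0 0 0 0 0 5; 0 0 0 0 0 0 5"
}}

```text
clock: 10.02
eef_pos: [0.5626, 0.0517, 0.1395]
tool_rot: [[0.201, 0.98, 0.002], [0.98, -0.201, -0.003], [-0.002, 0.003, -1.0]]
force: [-1.8, 0.4, 0.8]
finger_gap: 0.0111
```

```bash
cat > lift.py <<'E'
from h import *
import sys
# lid angle estimated from grasp point about the hinge
psi=-.191;cx=np.array([np.cos(psi),np.sin(psi)]);cy=np.array([-cx[1],cx[0]])
H=np.array([.563,.0555])+.18*cx;a0=np.arctan2(.052,.180)
s=arm.sense();T=s["tool_rot"];g=s["eef_pos"]-.005*T[:,2]
u=(g[:2]-H)@cx;w=g[2]-.09;y=(g[:2]-H)@cy
th=np.arctan2(w,-u)-a0
tilt=np.arctan2(-(T[:2,2]@cx),-T[2,2])
print("lid",th,"r",np.hypot(u,w),"y",y,"tilt",np.degrees(tilt))
show()
if len(sys.argv)>1:
    t1=float(sys.argv[1]);n=int(sys.argv[2]);k=float(sys.argv[3]) # tilt target deg
    L=[]
    for f in np.linspace(0,1,n+1)[1:]:
        t=th+(t1-th)*f;tl=tilt+(np.radians(k)-tilt)*f
        R=rot(psi,tl);q=np.array([*(H-.187*np.cos(t+a0)*cx+y*cy),.09+.187*np.sin(t+a0)])
        L.append((q+.005*R[:,2],R))
    plan(L,5)
E
python3 lift.py 0.4 8 8
```

```text
lid 0.013212697547987928 r 0.18776503514034026 y -0.0038452260615505635 tilt -0.16240699752195603
10.025 [0.5626 0.0517 0.1395] [[0.201, 0.98, 0.002], [0.98, -0.201, -0.003], [-0.002, 0.003, -1.0]] [-1.82  0.39  0.81] [-1.7 18.1 94.8 -0.2 67.   9.9] 0.011117003605427533
0.000 0.003 -0.008 0.011 0.001 -0.007 5; -0.000 0.003 -0.008 0.011 -0.000 0.000 5; 0.000 0.003 -0.008 0.011 -0.000 -0.000 5; -0.000 0.004 -0.008 0.011 0.000 0.000 5; 0.000 0.004 -0.008 0.011 -0.000 -0.000 5; 0.000 0.004 -0.008 0.011 0.000 0.000 5; -0.000 0.004 -0.008 0.011 -0.000 -0.000 5; 0.000 0.005 -0.008 0.011 0.000 0.000 5
```

Request:
{"fn": "step_arm", "kwargs": {
  "moves": "0 0.003 -0.008 0.011 0 -0.005 5; 0 0.003 -0.008 0.011 0 0 5; 0 0.003 -0.008 0.011 0 0 5; 0 0.004 -0.008 0.011 0 0 5; 0 0.004 -0.008 0.011 0 0 5; 0 0.004 -0.008 0.011 0 0 5"
}}

```text
clock: 10.78
eef_pos: [0.5792, 0.0484, 0.1807]
tool_rot: [[0.192, 0.974, -0.12], [0.981, -0.191, 0.02], [-0.004, -0.122, -0.993]]
force: [-1.8, 0.5, -3.3]
finger_gap: 0.0109
```

```bash
python3 lift.py 0.75 9 16
```

```text
lid 0.2519245444994812 r 0.1882845923659123 y -0.003845864842186089 tilt 6.98932810187198
10.775 [0.5792 0.0484 0.1807] [[0.192, 0.974, -0.12], [0.981, -0.191, 0.02], [-0.004, -0.122, -0.993]] [-1.75  0.45 -3.29] [-2.6 21.5 83.6  0.8 81.8  8.3] 0.010938975227927313
0.000 0.005 -0.009 0.011 0.002 -0.002 5; -0.000 0.005 -0.009 0.011 -0.000 0.000 5; 0.000 0.005 -0.009 0.011 -0.000 0.000 5; -0.000 0.005 -0.009 0.011 -0.000 -0.000 5; -0.000 0.006 -0.009 0.011 -0.000 0.000 5; -0.000 0.006 -0.008 0.011 0.000 -0.000 5; 0.000 0.006 -0.008 0.011 -0.000 0.000 5; -0.000 0.007 -0.008 0.011 -0.000 -0.000 5; 0.000 0.007 -0.008 0.011 0.000 0.000 5
```

Request:
{"fn": "step_arm", "kwargs": {
  "moves": "0 0.005 -0.009 0.011 0.002 -0.002 5; 0 0.005 -0.009 0.011 0 0 5; 0 0.005 -0.009 0.011 0 0 5; 0 0.005 -0.009 0.011 0 0 5; 0 0.006 -0.009 0.011 0 0 5; 0 0.006 -0.008 0.011 0 0 5; 0 0.006 -0.008 0.011 0 0 5; 0 0.007 -0.008 0.011 0 0 5"
}}

```text
clock: 11.78
eef_pos: [0.6222, 0.0401, 0.2339]
tool_rot: [[0.188, 0.936, -0.297], [0.982, -0.18, 0.054], [-0.003, -0.302, -0.953]]
force: [-4.9, 0.2, 1.8]
finger_gap: 0.011
```

```bash
python3 lift.py 1.13 10 24
```

```text
lid 0.620700009364988 r 0.18945257855343428 y -0.0038433118417075945 tilt 17.588000216977818
11.775 [0.6222 0.0401 0.2339] [[0.188, 0.936, -0.297], [0.982, -0.18, 0.054], [-0.003, -0.302, -0.953]] [-4.85  0.21  1.83] [ -3.9  30.   63.9   2.  103.5   7.2] 0.011049403708504555
-0.000 0.008 -0.006 0.007 0.002 0.001 5; 0.000 0.006 -0.008 0.007 -0.000 0.000 5; -0.000 0.006 -0.007 0.007 0.000 0.000 5; 0.000 0.006 -0.007 0.007 0.000 -0.000 5; 0.000 0.007 -0.007 0.007 -0.000 -0.000 5; -0.000 0.007 -0.007 0.007 0.000 0.000 5; 0.000 0.007 -0.006 0.007 0.000 -0.000 5; 0.000 0.007 -0.006 0.007 0.000 -0.000 5; -0.000 0.008 -0.006 0.007 -0.000 0.000 5; -0.000 0.008 -0.005 0.007 -0.000 0.000 5
```

Request:
{"fn": "step_arm", "kwargs": {
  "moves": "0 0.008 -0.006 0.007 0.002 0 5; 0 0.006 -0.008 0.007 0 0 5; 0 0.006 -0.007 0.007 0 0 5; 0 0.006 -0.007 0.007 0 0 5; 0 0.007 -0.007 0.007 0 0 5; 0 0.007 -0.007 0.007 0 0 5; 0 0.007 -0.006 0.007 0 0 5; 0 0.007 -0.006 0.007 0 0 5"
}}

```text
clock: 12.78
eef_pos: [0.6788, 0.0292, 0.2674]
tool_rot: [[0.187, 0.89, -0.415], [0.982, -0.171, 0.075], [-0.004, -0.422, -0.907]]
force: [-2.5, 1.2, 1.5]
finger_gap: 0.0112
```

```bash
python3 lift.py 1.15 5 25
```

```text
lid 0.9751310205230203 r 0.1912779716943706 y -0.0038491988762379995 tilt 24.965778421652733
12.775 [0.6788 0.0292 0.2674] [[0.187, 0.89, -0.415], [0.982, -0.171, 0.075], [-0.004, -0.422, -0.907]] [-2.47  1.16  1.52] [ -4.7  40.3  42.8   2.8 121.8   7. ] 0.011212210263351759
0.000 0.008 -0.001 0.000 0.003 0.001 5; 0.000 0.005 -0.004 0.000 0.000 -0.000 5; -0.000 0.005 -0.004 0.000 -0.000 0.000 5; -0.000 0.005 -0.004 0.000 0.000 -0.000 5; 0.000 0.005 -0.004 0.000 -0.000 -0.000 5
```

Request:
{"fn": "step_arm", "kwargs": {
  "moves": "0 0.008 -0.002 0 0.003 0 5; 0 0.005 -0.004 0 0 0 5; 0 0.005 -0.004 0 0 0 5; 0 0.005 -0.004 0 0 0 5; 0 0.005 -0.004 0 0 0 5; 0 0 0 0 0 0 5; 0 0 0 0 0 0 5"
}}

```text
clock: 13.65
eef_pos: [0.7094, 0.0232, 0.276]
tool_rot: [[0.188, 0.887, -0.422], [0.982, -0.169, 0.081], [0.0, -0.43, -0.903]]
force: [-1.1, 0.0, 3.2]
finger_gap: 0.0111
```

```bash
cat > ang.py <<'E'
from h import *
psi=-.191;cx=np.array([np.cos(psi),np.sin(psi)]);cy=np.array([-cx[1],cx[0]])
H=np.array([.563,.0555])+.18*cx
for n in("top","scene"):
    c=snap(n);P=cloud(c).reshape(-1,3);u=(P[:,:2]-H)@cx;v=(P[:,:2]-H)@cy;w=P[:,2]-.09
    best=None
    I=(np.abs(v)<.145)&(np.abs(v)>.085)&(w>.03)&(w<.2)&(np.abs(u)<.2)
    x,z=u[I],w[I];rng=np.random.default_rng(0)
    if len(x)<20: print(n,len(x));continue
    for _ in range(500):
        i,j=rng.choice(len(x),2,False);d=np.array([x[j]-x[i],z[j]-z[i]]);L=np.hypot(*d)
        if L<.03: continue
        r=np.abs((x-x[i])*d[1]-(z-z[i])*d[0])/L;k=(r<.002).sum()
        if best is None or k>best[0]: best=(k,r<.002)
    q=np.stack([x,z],1)[best[1]];d=np.linalg.svd(q-q.mean(0),full_matrices=False)[2][0];d*=np.sign(d[1])
    nn=np.array([d[1],-d[0]]);print(n,"lid angle",np.arctan2(d[1],-d[0]),len(x),best[0],"offset from hinge line",nn@q.mean(0))
    cv2.imwrite(f"pics/{n}_a.png",c["pixels"])
E
python3 ang.py;python3 lift.py
```

```text
top lid angle 1.1175062139525225 1006 944 offset from hinge line 0.00799877302614066
scene lid angle 1.1206021840980742 4973 4544 offset from hinge line 0.007787442473613827
lid 1.1430252853144651 r 0.19250112875878791 y -0.003932040857145741 tilt 25.45575244857
13.75 [0.7093 0.0232 0.2759] [[0.188, 0.887, -0.422], [0.982, -0.169, 0.081], [0.0, -0.43, -0.903]] [-1.27 -0.3   3.74] [ -5.1  44.5  33.4   3.1 127.4   7.1] 0.010992570327474669
```

```bash
sed -i 's/\.187\*/np.hypot(u,w)*/g' lift.py; python3 lift.py 0.975 6 22
```

```text
lid 1.1430252853144651 r 0.19250112875878791 y -0.003932040857145741 tilt 25.45575244857
13.75 [0.7093 0.0232 0.2759] [[0.188, 0.887, -0.422], [0.982, -0.169, 0.081], [0.0, -0.43, -0.903]] [-1.27 -0.3   3.74] [ -5.1  44.5  33.4   3.1 127.4   7.1] 0.010992570327474669
0.000 -0.004 0.003 -0.006 0.001 0.001 5; 0.000 -0.004 0.003 -0.006 -0.000 -0.000 5; -0.000 -0.004 0.003 -0.006 0.000 0.000 5; 0.000 -0.004 0.003 -0.006 -0.000 -0.000 5; -0.000 -0.004 0.003 -0.006 0.000 -0.000 5; -0.000 -0.004 0.003 -0.006 0.000 0.000 5
```

Request:
{"fn": "step_arm", "kwargs": {
  "moves": "0 -0.004 0.003 -0.006 0 0 5; 0 -0.004 0.003 -0.006 0 0 5; 0 -0.004 0.003 -0.006 0 0 5; 0 -0.004 0.003 -0.006 0 0 5; 0 -0.004 0.003 -0.006 0 0 5; 0 -0.004 0.003 -0.006 0 0 5; 0 0 0 0 0 0 5; 0 0 0 0 0 0 5"
}}

```text
clock: 14.75
eef_pos: [0.6806, 0.0288, 0.2686]
tool_rot: [[0.188, 0.913, -0.362], [0.982, -0.175, 0.07], [0.0, -0.369, -0.93]]
force: [0.8, 0.4, 2.7]
finger_gap: 0.011
```

```bash
python3 ang.py;python3 lift.py 0.975 2 22
```

```text
top lid angle 0.9574800431095792 1169 1102 offset from hinge line 0.007825352842935021
scene lid angle 0.9620237498911537 5041 4431 offset from hinge line 0.007536780307846942
lid 0.985211814000246 r 0.1921139084391774 y -0.003880367919249103 tilt 21.644922562505574
14.85 [0.6807 0.0288 0.2686] [[0.188, 0.913, -0.362], [0.982, -0.175, 0.07], [0.0, -0.369, -0.929]] [-0.54 -0.03  2.47] [ -4.7  38.1  45.5   2.6 117.8   6.9] 0.010797699925943306
0.000 -0.001 0.001 0.002 0.000 0.001 5; -0.000 -0.001 0.001 0.002 0.000 -0.000 5
```

Request:
{"fn": "step_arm", "kwargs": {
  "moves": "0 0 0 0 0 0 5; 0 0 0 0 0 0 5; 0 0 0 0 0 0 5; 0 0 0 0 0 0 5"
}}

```text
clock: 15.35
eef_pos: [0.6808, 0.0288, 0.2687]
tool_rot: [[0.188, 0.913, -0.363], [0.982, -0.175, 0.07], [0.001, -0.37, -0.929]]
force: [0.5, 0.2, 3.6]
finger_gap: 0.0112
```

```bash
python3 ang.py;python3 lift.py; python3 -c "
from h import *
for n in ('top','scene'):
  c=snap(n)
  for k in ('knob','film_can','tape_roll','loupe'): print(n,k,[(m['at'],m['score'],pt(c,*m['at'])) for m in arm.mark_of(k,n)[:1]])"
```

```text
top lid angle 0.9584463066364785 1174 1098 offset from hinge line 0.007795753828104976
scene lid angle 0.9596505056000004 5046 4466 offset from hinge line 0.007900749489654135
lid 0.985709234722418 r 0.19209815253043508 y -0.00387199045640179 tilt 21.687996219631568
15.45 [0.6807 0.0288 0.2687] [[0.188, 0.913, -0.363], [0.982, -0.175, 0.07], [0.001, -0.37, -0.929]] [0.38 0.2  3.31] [ -4.7  38.2  45.5   2.6 117.9   6.9] 0.011074619714713938
top knob [([271.5, 357.9], 0.53, array([ 0.48976831, -0.12392819,  0.14139805]))]
top film_can [([172.4, 180.9], 0.61, array([0.72322228, 0.28924799, 0.03301562]))]
top tape_roll [([233.2, 176.7], 0.8, array([ 0.5742977 ,  0.30583686, -0.00065335]))]
top loupe [([220.0, 382.0], 0.84, array([ 0.60640203, -0.20302516,  0.03852573]))]
scene knob [([167.6, 201.6], 0.66, array([ 0.49071321, -0.11601639,  0.1387645 ]))]
scene film_can [([252.5, 402.9], 0.56, array([0.75923491, 0.28583129, 0.03343371]))]
scene tape_roll [([193.3, 375.4], 0.93, array([5.63131870e-01, 3.03974504e-01, 8.09029823e-05]))]
scene loupe [([256.2, 175.1], 0.85, array([ 0.63545003, -0.2151052 ,  0.02010849]))]
```

View pics/scene_a.png

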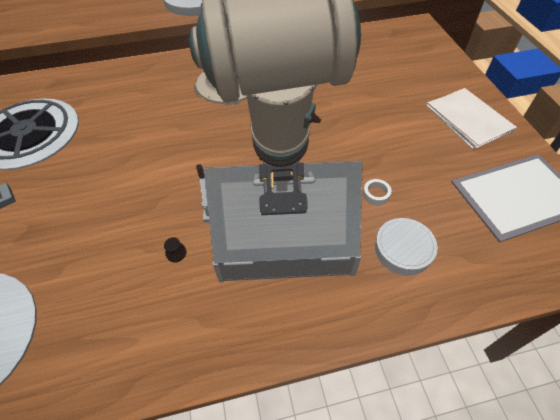

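View pics/top_a.png

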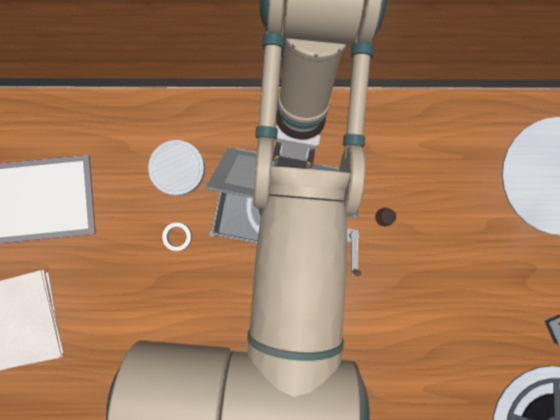

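In the scene view the fingers hold the bar at (180, 283) and the raised lid stands still. The lever points at the robot, with the knob at (168, 201). The can, tape roll and loupe appear where they were in the first pictures.

```bash
python3 -c "
from bench import arm
print(arm.sign_off())"
```

```text
the job is handed in; nothing more can be done
None
```

The job is handed in, with the gripper still holding the lid by its handle just below the balance point. Sign-off reports no verdict.

I gripped the latch knob and swung the lever clear with the lid closed. Then I took the bow handle, raised the lid past balance and eased it back. It took about 16 s of the 64 s allowed.

| Check | Result | Required |
|---|---|---|
| Latch swing, from the knob position | about 1.78 rad | above 1.4 |
| Highest lid angle, from camera depth | 1.12 rad | above 1.06 |
| Final lid angle, both cameras | 0.958 to 0.960 rad, unchanged to about 0.002 rad over 0.6 s | 0.865 to 1.045 |
| Finger gap on the 12 mm bar | 11 mm, gripper still closing on it | firm hold |

- **Bystanders:** the film can, tape roll and loupe look unmoved in the pictures. The networks' marks for them agree with the first ones to about 12 mm.
- **Disagreement:** the lid angle worked out from the gripper pose read 0.986 rad, about 0.025 above the cameras. The grasp radius also came out 5 mm larger than nominal. Both lid angles are inside the window, and I trusted the cameras.

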